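# Put the office stamps back in their tray by size

### The arm

A 6-joint arm with a two-finger parallel gripper is mounted at the origin on the work surface. World frame = base frame: x ahead of the robot, y to its left, z up, the work surface at z = 0. Lengths are in m, angles in degrees, forces in N, time in s.
With the tool pointing down it reaches from about 0.325 to 0.85 m from the base axis. Payload 15.5 kg.
Tool frame: the origin (TCP) lies midway between the tips of the shut fingers; the grasp point (between the pads) lies 19 mm behind it; z points along the fingers, y is the line along which they close (so a half turn about z gives the same grasp; the last joint's range is limited). The gripper opens to 91 mm and grips with 3 to 60 N. Pads are 32 mm wide; open, the fingers measure 118 mm over their backs; the gripper's body (76 mm by 178 mm) begins 60 mm behind the grasp point.
Start: joints at [-69.586, 28.281, 77.091, -0, 74.628, -5.472], TCP at [0.273, -0.562, 0.214] pointing down, gripper open.
Joint ranges: [-166.48, 166.48], [-47.26, 123.95], [12.59, 153.08], [-70.14, 250.14], [6.76, 159.57], [-176.63, 176.63]. Speed limits (degrees/s): [108.29, 108.29, 147.25, 172.46, 172.46, 172.46].

### API

Orientations are given as a 3x3 rotation matrix whose columns are the frame's x, y, z axes.
In Python, from bench import ctrl gives the robot as it stands. The module is installed in compiled form; this text tells all that it offers. Calls block until the motion is done:
- ctrl.goto(position, orientation): joint-space move of the TCP to a pose.
- ctrl.move_l(position, vel=0.15, ori=None, contact_N=None): straight line of the TCP; ori=None keeps the orientation; vel is the mean speed in m/s. With contact_N (N) it stops when the force on the tool has changed by that much, and returns True; else False.
- ctrl.movej(angles): joint-space move.
- ctrl.command_gripper(opening): opening from 0.0 (shut) to 1.0 (fully open); the grip force is fixed at half the most; returns when the fingers have stopped.
- ctrl.sleep(seconds).
- ctrl.ik(position, orientation): joint angles nearest the present ones, or None.
- ctrl.read_camera(name): name is "side" or "top" or "wrist"; returns the picture (384x512x3 uint8, blue, green, red); there is no depth.
- ctrl.camera_params(name): a dict with "fx", "fy", "cx", "cy" (pixels), "pose" (4x4, takes a point from camera to world coordinates); the wrist camera has in their place "T_tool_cam" (4x4, takes a point from camera to tool coordinates, whose origin is the TCP and whose axes are the flange's). Camera axes: x right, y up, looking along -z (the intrinsics and any distortion apply to the point x, -y, -z); pixel columns grow to the right and rows downward; lengths in m; the calibration is good to about 2 mm. A picture is of the moment at which its call begins: read the wrist's pose just before it. camera_params takes no time and is no camera call.
A pose or a line that the arm cannot do raises ctrl.MotionError and nothing moves.
- ctrl.sign_off(): hands the job in; it is judged then, once.
Readings, each from a call of its own:
- ctrl.current_t(): time.
- ctrl.current_q(): joint angles.
- ctrl.current_dq(): joint speeds.
- ctrl.current_effort(): joint torques, N m.
- ctrl.current_tool_pos(): TCP position.
- ctrl.current_eef_rot(): TCP orientation.
- ctrl.current_contact_force(): force on the tool from outside, world axes, zero at the start.
- ctrl.current_wrist_torque(): the same for the moment, N m.
- ctrl.current_grip_width(): opening from 0.0 (shut) to 1.0 (fully open).
- ctrl.current_grasp_force(): force on a finger pad.
Only numpy, scipy, OpenCV 4.12 (cv2) and the standard library are available. Lean on these libraries where they do the work, as an engineer would, in place of code of your own. Each camera call takes 0.05 s, during which the arm holds its last target. There are 200 camera calls.

### The job

Tidy the four wooden hand stamps into the tray, one standing upright in the middle of each black mat, in order of size: the smallest on the mat nearest the ink pad, then each next larger one in turn, to the largest at the other end. Leave the ink pad and the sponge cup where they are.

Things in the scene. Friction and masses are not known exactly. Their poses are not given: they have to be found in the camera images.
- stamp_a: The smallest of four wooden hand stamps, upright: 60 mm tall, a square 28 x 28 mm mount 18 mm high (pale wood on a black rubber sole) with an upright darker wooden handle on its centre. Its round grip is a straight cylinder 22 mm across from 33 to 56 mm above the underside, over a thinner 15 mm neck. Loose, under 0.2 kg. Origin: centre of the underside; z up the handle.
- stamp_b: The second smallest of four wooden hand stamps, upright: 75 mm tall, a square 36 x 36 mm mount 18 mm high (pale wood on a black rubber sole) with an upright darker wooden handle on its centre. Its round grip is a straight cylinder 22 mm across from 48 to 71 mm above the underside, over a thinner 15 mm neck. Loose, under 0.2 kg. Origin: centre of the underside; z up the handle.
- stamp_c: The second largest of four wooden hand stamps, upright: 90 mm tall, a square 44 x 44 mm mount 18 mm high (pale wood on a black rubber sole) with an upright darker wooden handle on its centre. Its round grip is a straight cylinder 22 mm across from 63 to 86 mm above the underside, over a thinner 15 mm neck. Loose, under 0.2 kg. Origin: centre of the underside; z up the handle.
- stamp_d: The largest of four wooden hand stamps, upright: 105 mm tall, a square 52 x 52 mm mount 18 mm high (pale wood on a black rubber sole) with an upright darker wooden handle on its centre. Its round grip is a straight cylinder 22 mm across from 78 to 101 mm above the underside, over a thinner 15 mm neck. Loose, under 0.2 kg. Origin: centre of the underside; z up the handle.
- mat_1: The left-hand end mat (largest y), as the robot sees it, of four equal black rubber mats, 66 x 66 x 3 mm, in a straight row at 76 mm pitch, fixed on a grey tray (316 x 84 mm, 10 mm floor, 14 mm rims along its long sides). Mat top 13 mm above the desk. Origin: centre of its underside; y along the row to the left end, z up. Row within 0.2 rad of the robot's y axis.
- mat_2: The second mat from the left, as the robot sees it, of four equal black rubber mats, 66 x 66 x 3 mm, in a straight row at 76 mm pitch, fixed on a grey tray (316 x 84 mm, 10 mm floor, 14 mm rims along its long sides). Mat top 13 mm above the desk. Origin: centre of its underside; y along the row to the left end, z up. Row within 0.2 rad of the robot's y axis.
- mat_3: The third mat from the left, as the robot sees it, of four equal black rubber mats, 66 x 66 x 3 mm, in a straight row at 76 mm pitch, fixed on a grey tray (316 x 84 mm, 10 mm floor, 14 mm rims along its long sides). Mat top 13 mm above the desk. Origin: centre of its underside; y along the row to the left end, z up. Row within 0.2 rad of the robot's y axis.
- mat_4: The right-hand end mat (smallest y), as the robot sees it, of four equal black rubber mats, 66 x 66 x 3 mm, in a straight row at 76 mm pitch, fixed on a grey tray (316 x 84 mm, 10 mm floor, 14 mm rims along its long sides). Mat top 13 mm above the desk. Origin: centre of its underside; y along the row to the left end, z up. Row within 0.2 rad of the robot's y axis.
- ink_pad: Open stamp ink pad: flat rectangular aluminium tin 95 x 75 mm, 18 mm high, with a dark blue pad, and its lid (73 x 70 mm) tilted back 45 degrees from the edge away from the robot, up to 68 mm above the desk. It stands just beyond one end of the tray, left or right, its centre about 215 mm from the middle of the row. Loose. Origin: centre of the tin's underside; z up.
- sponge_cup: Round white finger-moistening cup with a tan domed sponge, 72 mm across, 32 mm high, just beyond the other end of the tray. Loose. Origin: centre of the underside; z up.
There are look-alikes about, which are no part of the job. What is shaped like the stamp_d but orange or pink is not meant. What is shaped like the stamp_c but orange is not meant.

How it is judged:
By the outcome, as a careful person would: the job done as asked, in the order asked, and still so for the second after the job is handed in, with the robot touching nothing.
It also fails if it takes over 90 s, if anything falls off the work surface, if the arm or the gripper's body presses on something with over 40 N, if the wrist force passes 120 N, or if a joint passes its speed limit or range.

## Working session

There is one attempt and no reset: what is moved stays moved. The work goes in short steps, each a Python script; the robot and the scene stay as the last script left them, time stands still between calls to the robot, and variables do not carry over. Pictures are saved under pics/ and viewed, at most 14 in all, crops included, and the job is handed in when it is done.

```bash
mkdir -p pics; python3 - <<'E'
from bench import ctrl
import cv2,numpy as np
np.set_printoptions(precision=4,suppress=True)
for n in("top","side"):
    cv2.imwrite(f"pics/{n}0.png",cv2.resize(ctrl.read_camera(n),None,fx=1.5,fy=1.5,interpolation=cv2.INTER_CUBIC))
for n in("top","side","wrist"): print(n,ctrl.camera_params(n))
print(ctrl.current_eef_rot(),ctrl.current_t())
E
```

```text
top {'fx': 469.50352139016536, 'fy': 469.50352139016536, 'cx': 263.9374359398239, 'cy': 194.90652898527586, 'pose': array([[ 0.0157,  0.9974, -0.0707,  0.4009],
       [-0.9998,  0.0168,  0.0144, -0.0266],
       [ 0.0155,  0.0704,  0.9974,  1.165 ],
       [ 0.    ,  0.    ,  0.    ,  1.    ]])}
side {'fx': 462.5355705257968, 'fy': 462.5355705257968, 'cx': 262.3020039669024, 'cy': 191.01819369355957, 'pose': array([[-0.8919,  0.2836, -0.3523,  0.1117],
       [-0.4522, -0.5498,  0.7023,  0.7419],
       [ 0.0055,  0.7857,  0.6186,  0.729 ],
       [ 0.    ,  0.    ,  0.    ,  1.    ]])}
wrist {'fx': 316.97842372094857, 'fy': 316.97842372094857, 'cx': 254.37924911373668, 'cy': 183.90252988491088, 'T_tool_cam': array([[-0.    ,  0.9654,  0.2606,  0.0724],
       [ 1.    , -0.0003,  0.0011,  0.001 ],
       [ 0.0011,  0.2606, -0.9654, -0.172 ],
       [ 0.    ,  0.    ,  0.    ,  1.    ]])}
[[ 0.8997  0.4365 -0.0004]
 [ 0.4365 -0.8997  0.001 ]
 [ 0.0001 -0.0011 -1.    ]] 0.1
```

View pics/top0.png

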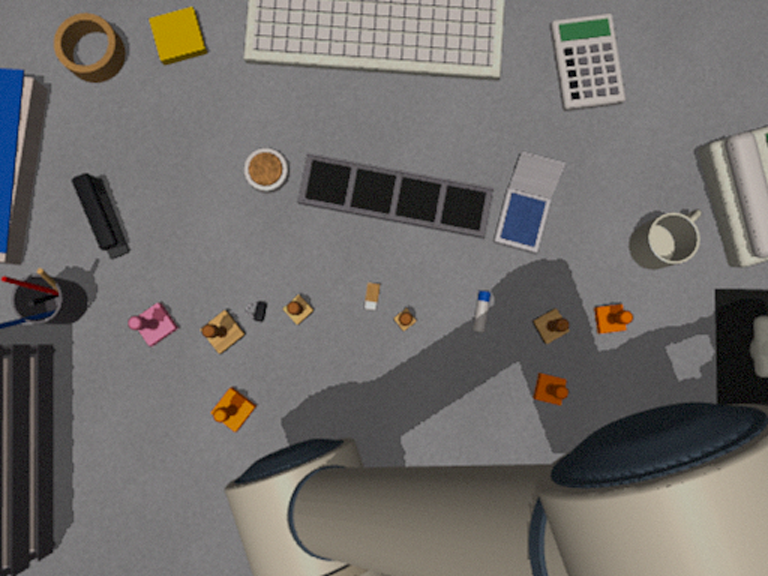

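View pics/side0.png

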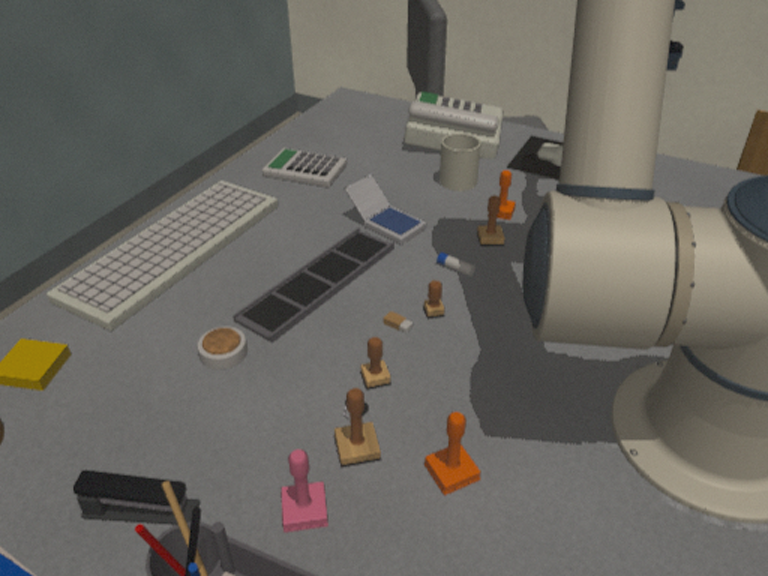

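Top view (1.5x pixels) shows the wooden stamps as d (222,331), b (298,308), a (405,319) and c (551,325, in shadow). Look-alikes: pink (152,324), orange (234,408), (612,318), (552,389). The cork/eraser piece (372,296) isn't a stamp. The mats run (328,183) to (465,208). The ink pad (525,215) is at the right end, so a goes on mat_4, b on mat_3, c on mat_2 and d on mat_1.

```bash
cat > h.py <<'E'
from bench import ctrl
import cv2,numpy as np
np.set_printoptions(precision=4,suppress=True)
def ray(p,uv,T):
    d=np.array([(uv[0]-p['cx'])/p['fx'],-(uv[1]-p['cy'])/p['fy'],-1.0])
    return T[:3,3],T[:3,:3]@d
def plane(p,uv,z,T=None):
    o,d=ray(p,uv,p['pose'] if T is None else T)
    return o+d*(z-o[2])/d[2]
def wristT():
    T=np.eye(4);T[:3,3]=ctrl.current_tool_pos();T[:3,:3]=ctrl.current_eef_rot()
    return T@ctrl.camera_params('wrist')['T_tool_cam']
def R(yaw): # tool x along yaw, pointing down
    c,s=np.cos(yaw),np.sin(yaw)
    return np.array([[c,s,0],[s,-c,0],[0,0,-1.]])
def sq(cnt,p,z,T=None): # square on plane z -> centre, yaw in +-45deg, sides
    w=np.array([plane(p,q[0],z,T)[:2] for q in cnt]).astype(np.float32)
    (c,s,a)=cv2.minAreaRect(w*1000)
    a=np.deg2rad((a+45)%90-45)
    return np.array(c)/1000,a,s
E
python3 - <<'E'
from h import *
im=ctrl.read_camera('top');p=ctrl.camera_params('top')
hsv=cv2.cvtColor(im,cv2.COLOR_BGR2HSV)
m=cv2.inRange(im,(0,0,0),(45,45,45))
print('mats')
M=[]
for c in cv2.findContours(m,0,2)[0]:
    x,y,w,h=cv2.boundingRect(c)
    if 190<x<335 and 90<y<165 and cv2.contourArea(c)>400:
        r=sq(c,p,.013);M.append(r[0]);print(r)
M=np.array(sorted(M,key=lambda q:-q[1]));print(M,np.diff(M,axis=0))
m=cv2.inRange(hsv,(5,60,40),(25,255,255))
for c in cv2.findContours(m,0,2)[0]:
    x,y,w,h=cv2.boundingRect(c)
    if cv2.contourArea(c)>60 and 185<y<290 and 90<x<450:
        print(x,y,w,h,cv2.mean(hsv[y:y+h,x:x+w],m[y:y+h,x:x+w])[:3],*sq(c,p,.018))
v=np.hstack([cv2.resize(im[v-26:v+26,u-26:u+26],(390,390),interpolation=2) for u,v in((148,219),(367,216))])
v2=np.hstack([cv2.resize(im[v-26:v+26,u-26:u+26],(390,390),interpolation=2) for u,v in((199,206),(270,212))])
cv2.imwrite('pics/crop.png',cv2.resize(np.vstack([v,v2]),(600,600)))
E
```

```text
mats
(array([ 0.6257, -0.1515]), np.float64(-0.17082620443620616), (63.587379455566406, 63.68113708496094))
(array([ 0.6384, -0.0769]), np.float64(-0.1622131419967264), (63.71992874145508, 63.71065139770508))
(array([ 0.6511, -0.0022]), np.float64(-0.1748503740013704), (63.76064682006836, 63.72739791870117))
(array([0.6638, 0.0727]), np.float64(-0.1686329581204714), (63.830806732177734, 64.11455535888672))
[[ 0.6638  0.0727]
 [ 0.6511 -0.0022]
 [ 0.6384 -0.0769]
 [ 0.6257 -0.1515]] [[-0.0128 -0.0749]
 [-0.0127 -0.0747]
 [-0.0127 -0.0746]]
140 258 31 30 (15.504708097928436, 237.09792843691147, 158.58757062146893) [0.2887 0.2175] -0.6209680729512854 (54.22113800048828, 59.38969039916992)
355 248 24 23 (12.0875, 232.7825, 118.59) [ 0.3293 -0.2973] -0.202413691809527 (55.450439453125, 45.77584457397461)
133 207 30 29 (16.28629856850716, 145.6748466257669, 139.80981595092027) [0.4144 0.2383] 0.697252125268706 (53.45946502685547, 54.45759963989258)
355 205 25 24 (15.727777777777778, 148.88055555555556, 94.85277777777777) [ 0.4334 -0.2983] 0.5166944638932411 (45.158939361572266, 50.39198684692383)
262 205 16 16 (15.378571428571428, 148.62142857142857, 131.9857142857143) [ 0.439  -0.0574] 0.6596761872892056 (28.337337493896484, 29.354354858398438)
396 202 26 21 (13.190361445783134, 235.0987951807229, 154.1710843373494) [ 0.4464 -0.3994] 0.14011852561850663 (45.55292510986328, 61.96238327026367)
189 196 20 21 (16.940425531914894, 143.14468085106384, 139.54893617021276) [0.453  0.1167] -0.7664782014861711 (38.04899215698242, 36.0649528503418)
243 188 11 14 (16.26605504587156, 135.1651376146789, 155.14678899082568) [ 0.4828 -0.0038] -0.12405323936919901 (21.126480102539062, 30.557340621948242)
```

View pics/crop.png

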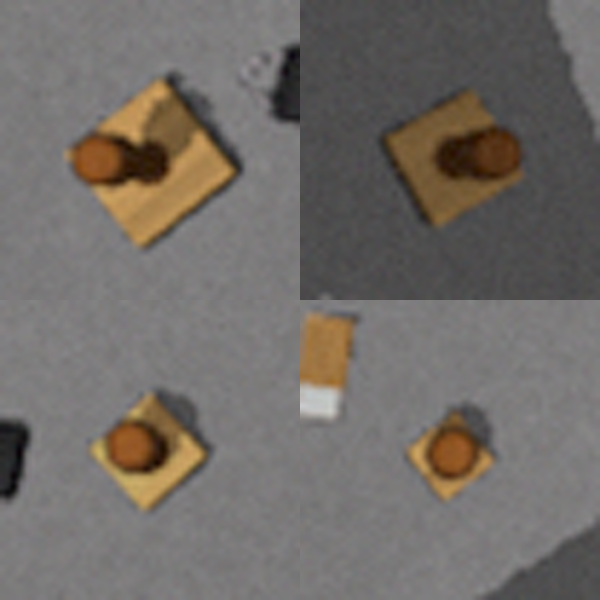

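The crop confirms d, c, b and a: natural wood on pale mounts, none orange or pink. Next I'll hover over each with the wrist camera to refine position and yaw.

```bash
python3 - <<'E'
from h import *
S={'c':(.433,-.295,44),'a':(.439,-.0574,28),'b':(.453,.1165,36),'d':(.4144,.237,52)}
p=ctrl.camera_params('wrist');t0=ctrl.current_t();out=[]
ctrl.command_gripper(.55)
for k,(x,y,s) in S.items():
    ctrl.goto([x,y,.2],R(np.deg2rad(80.3)))
    ctrl.sleep(.2);T=wristT();im=ctrl.read_camera('wrist');cv2.imwrite(f'pics/w_{k}_raw.png',im)
    np.save(f'T_{k}.npy',T)
    hsv=cv2.cvtColor(im,cv2.COLOR_BGR2HSV)
    m=cv2.inRange(hsv,(5,60,40),(25,200,255))
    m=cv2.morphologyEx(m,cv2.MORPH_OPEN,np.ones((3,3)))
    for c in cv2.findContours(m,0,2)[0]:
        if cv2.contourArea(c)>300: print(k,cv2.boundingRect(c),*sq(c,p,.018,T))
    print(ctrl.current_t()-t0, ctrl.current_q())
    out.append(cv2.resize(im,(400,300)))
cv2.imwrite('pics/w.png',np.vstack([np.hstack(out[:2]),np.hstack(out[2:])]))
E
```

```text
c (147, 302, 327, 22) [ 0.4706 -0.5017] -0.170619276819507 (31.679311752319336, 427.2969665527344)
c (348, 236, 21, 58) [ 0.538  -0.4438] -0.0415683493486653 (80.47807312011719, 23.537738800048828)
c (141, 236, 21, 58) [ 0.2832 -0.3998] -0.30403432636866157 (80.3974380493164, 23.67622184753418)
c (148, 162, 37, 20) [ 0.3308 -0.2871] -0.17109331949354112 (22.28813362121582, 42.56709289550781)
c (229, 139, 52, 54) [ 0.4329 -0.3008] 0.5266423026710687 (47.27509307861328, 50.58729934692383)
2.2167 [-40.8789  21.0925  92.3     -0.0041  66.6078 -31.0862]
a (148, 302, 326, 22) [ 0.4778 -0.2642] -0.1702859822090836 (31.677827835083008, 425.965087890625)
a (348, 236, 21, 58) [ 0.5446 -0.2063] -0.03961798332434577 (80.48841094970703, 23.44816780090332)
a (141, 236, 21, 58) [ 0.2897 -0.1624] -0.3020349581802846 (80.54753875732422, 23.683834075927734)
a (239, 147, 32, 35) [ 0.4387 -0.0601] 0.6717341817567574 (33.436073303222656, 32.282310485839844)
a (273, 100, 27, 20) [ 0.4831 -0.0046] -0.15563992779419283 (20.18360710144043, 28.46415138244629)
a (217, 0, 41, 21) [0.4486 0.1004] -0.171103838979
[... 706 characters left out ...]
 63) [0.4121 0.2423] 0.6904177215422628 (46.51231384277344, 63.7578239440918)
4.391699999999999 [ 6.9899 16.6667 99.5658 -0.0056 63.771  16.7831]
d (147, 302, 327, 22) [0.4528 0.0304] -0.17029117537320926 (31.68541145324707, 427.38690185546875)
d (348, 236, 21, 58) [0.5202 0.0882] -0.04120496101792399 (80.49469757080078, 23.441316604614258)
d (141, 236, 21, 57) [0.2655 0.1327] -0.30201005762409233 (79.27448272705078, 23.636539459228516)
d (473, 155, 39, 48) [0.681  0.1712] 0.03627121374957841 (43.00436782836914, 56.86389923095703)
d (224, 130, 62, 62) [0.4142 0.2372] 0.6848911962271577 (56.62628936767578, 54.15985870361328)
5.2166999999999994 [22.4838 17.4272 98.35   -0.0041 64.2206 32.2751]
```

View pics/w.png

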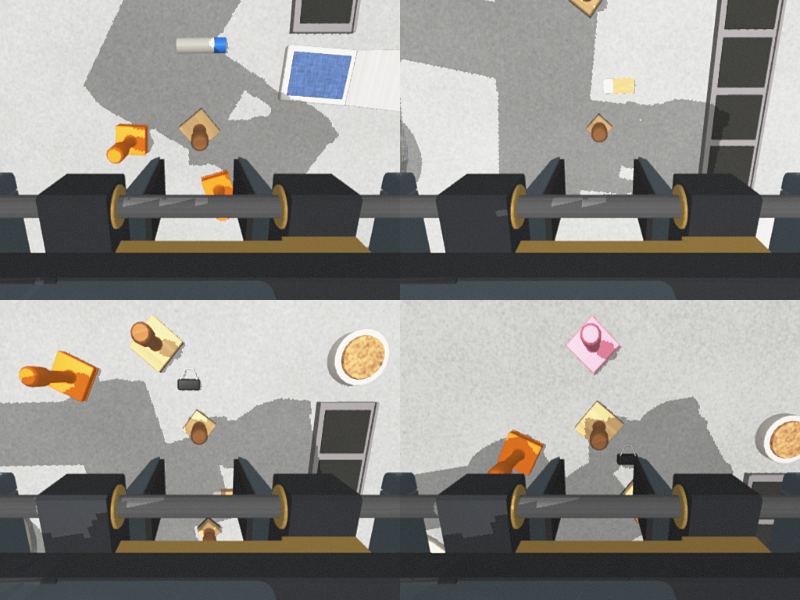

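The wrist views show c at (200,130), a (200,127), b (199,427) and d (599,427) in the montage, each centred and agreeing with the top estimates to about 2 mm. I'm doing a first.

```bash
cat >> h.py <<'E'
S={'a':(.4389,-.0570,.67,.045,3),'b':(.4525,.1172,.82,.060,2),'c':(.433,-.2965,.52,.075,1),'d':(.4144,.2385,.69,.090,0)}
M=np.array([[.6638,.0727],[.6511,-.0022],[.6384,-.0769],[.6257,-.1515]])
YR=np.arctan2(*(M[0]-M[3])[::-1])
def do(k):
    x,y,a,g,i=S[k];t0=ctrl.current_t()
    ya=a+np.pi/2*round((YR-a)/(np.pi/2));tz=g-.019
    ctrl.command_gripper(.55)
    ctrl.goto([x,y,.2],R(ya));ctrl.move_l([x,y,tz],vel=.15)
    ctrl.command_gripper(0.);print(k,'width mm',ctrl.current_grip_width()*91,'F',ctrl.current_grasp_force())
    up=tz+.14
    ctrl.move_l([x,y,up],vel=.2)
    mx,my=M[i]
    ctrl.goto([mx,my,up],R(YR));print('held mm',ctrl.current_grip_width()*91)
    ctrl.move_l([mx,my,tz+.020],vel=.2);ctrl.sleep(.2)
    print('contact',ctrl.move_l([mx,my,tz+.010],vel=.02,contact_N=3),'bottom z',ctrl.current_tool_pos()[2]-tz,ctrl.current_contact_force())
    ctrl.command_gripper(.5)
    ctrl.move_l([mx,my,max(.2,tz+.13)],vel=.2);print('dt',ctrl.current_t()-t0)
E
python3 - <<'E'
from h import *
do('a')
p=ctrl.current_t();print(p)
im=ctrl.read_camera('wrist');cv2.imwrite('pics/pa.png',im)
E
```

```text
a width mm 20.96024032153482 F 30.000306283909595
held mm 21.22268961830306
contact True bottom z 0.012947890734432439 [ 1.4407 -0.073   5.7167]
dt 7.800000000000001
13.1667
```

View pics/pa.png

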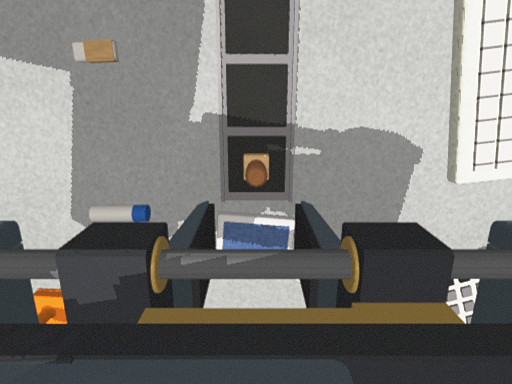

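Stamp a stands upright and square at about (256,168), and its mat's centre is about (257,165). I'll continue with b, c and d.

```bash
python3 - <<'E'
from h import *
for k in 'bcd':
    do(k)
    if ctrl.current_grip_width()<.3: break
ctrl.goto([.40,.30,.3],R(YR))
print(ctrl.current_t())
im=ctrl.read_camera('top');s=ctrl.read_camera('side')
v=np.hstack([cv2.resize(im[85:185,150:390],(800,333),interpolation=2)])
w=cv2.resize(s,(356,267));w2=cv2.resize(s[90:270,120:360],(356,267),interpolation=2)
cv2.imwrite('pics/fin.png',np.vstack([v,np.hstack([w,w2,np.zeros((267,88,3),np.uint8)])]))
E
```

```text
b width mm 20.86402509071022 F 30.000466551136924
held mm 21.18494013363573
contact True bottom z 0.013040742446658316 [ 0.9402 -0.5851  6.0759]
dt 8.0
c width mm 20.920458065424487 F 30.000889803632163
held mm 21.16562740696439
contact True bottom z 0.013002294922957958 [0.0089 0.0655 7.5941]
dt 8.083300000000001
d width mm 21.082530548819186 F 30.001014653826132
held mm 21.21448615524431
contact True bottom z 0.013004390951268138 [-1.1263  0.2572  7.0567]
dt 7.808299999999999
38.4667
```

View pics/fin.png

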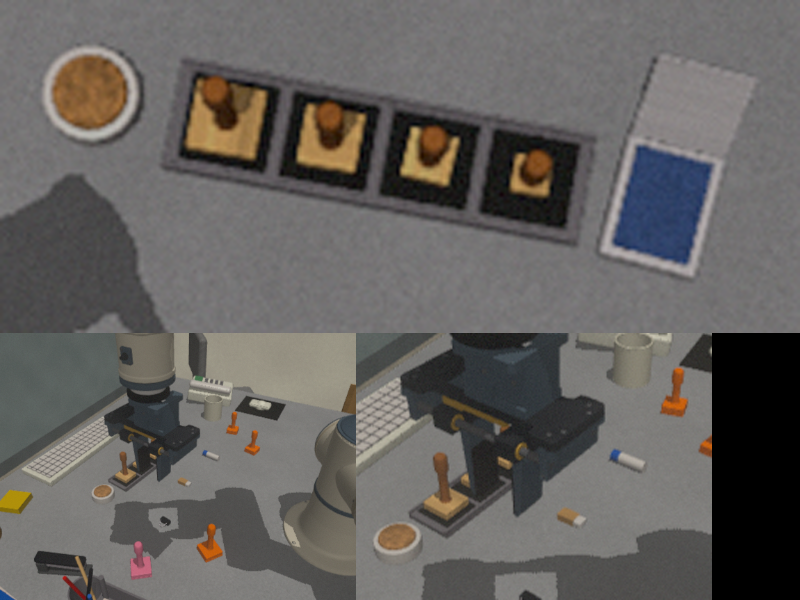

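All four stamps stand upright and square in the crop: d (227,118), c (328,140), b (430,155) and a (530,175), each within about 3 mm of its mat centre. The ink pad and cup haven't moved, and the arm is clear.

```bash
python3 -c "
from bench import ctrl
print(ctrl.sign_off())"
```

```text
the job is handed in; nothing more can be done
None
```

The job is handed in: the four stamps stand upright on their mats, smallest nearest the ink pad and largest at the sponge-cup end, each within about 3 mm of centre by eye, finished in about 38 s of robot time.

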